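Pick the long square bar from the findings tray and feed it under the stamping bridge

ROBOT

A 6-joint arm with a two-finger parallel gripper is mounted at the origin on the work surface. World frame = base frame: x ahead of the robot, y to its left, z up, the work surface at z = 0. Lengths are in mm, angles in degrees, forces in N, time in s.
With the tool pointing down it reaches from about 375 to 900 mm from the base axis. Payload 3.1 kg.
Tool frame: the origin (TCP) lies between the finger pads; the fingertips stand 8 mm ahead of it and the grasp point (between the pads) lies 11 mm behind it; z points along the fingers, y is the line along which they close (so a half turn about z gives the same grasp; the last joint's range is limited). The gripper opens to 87 mm and grips with 3 to 60 N. Pads are 19 mm wide; open, the fingers measure 117 mm over their backs; the gripper's body (75 mm by 190 mm) begins 51 mm behind the grasp point.
Start: joints at [65.231, 30.224, 82.088, -0, 67.689, -10.227], TCP at [156.887, 604.965, 230.548] pointing down, gripper open.
Joint ranges: [-176.69, 176.69], [-43.24, 126.21], [12.49, 139.97], [-82, 262], [0, 151.66], [-163.58, 163.58]. Speed limits (degrees/s): [159.86, 159.86, 180, 180, 180, 180].

INTERFACE

Orientations are given as a 3x3 rotation matrix whose columns are the frame's x, y, z axes.
In Python, from plant import arm gives the robot as it stands.
- The arm moves only by the tool play_rows, never from a script. Its arguments are lists of equal length, an entry for each row: "rot": the turn, a rotation vector about the tool's x, y, z in degrees, a list of three; "slide": the shift along the tool's x, y, z in cm, a list of three; "fingers": the closure, from -1 (fully open) to 1 (shut). In form: {"rot": [[ax, ay, az], ...], "slide": [[x, y, z], ...], "fingers": [fingers, ...]}. A call has exactly 5 rows; each row is the pose to reach, as a shift and turn from the pose commanded when the call began, along the tool's axes at that moment; what a row does not reach only later rows make up. A row lasts 1/12 s, in which the tool goes at most 41.7 mm and 7.16 degrees, less where a joint would pass 70% of its speed; a pose out of reach is approached as far as the arm can. A call with a gripper value outside its range is refused whole. The fingers move at their own pace and stop on an object; the grip force is fixed at half the most. Time passes only in rows, so rows that repeat a pose let the fingers close, or fill a call up. It gives the time, the measured TCP pose, the force, the opening and the grip force at its end, in the units of the state.
- arm.get_state(): the state, without advancing time (a new reading comes with each control period).
- arm.camera(name): name is "scene" or "side" or "wrist"; returns a dict with "img" (420x560x3 uint8, red, green, blue), "fx", "fy", "cx", "cy" (pixels), "rvec" (rotation vector, rad) and "tvec" (3), from world to camera coordinates, as OpenCV has them. Camera axes: x right, y down, z forward; pixel columns grow to the right and rows downward; lengths in mm; the calibration is good to about 2 mm. The wrist camera is an equidistant fisheye: a pixel r from the principal point sees the ray r / f radians off the axis. A picture is of the moment at which its call begins. There is no depth.
- arm.sign_off(): hands the job in; it is judged then, once.
The state is a dict: "time": time; "joint_pos": joint angles; "dq": joint speeds; "joint_efforts": joint torques, N m; "tcp_pos": TCP position; "orientation": TCP orientation; "force": force on the tool from outside, world axes, zero at the start; "torque": the same for the moment, N m; "grip_width": opening from 0.0 (shut) to 1.0 (fully open); "grasp_force": force on a finger pad.
Only numpy, scipy, OpenCV 4.12 (cv2) and the standard library are available. Lean on these libraries where they do the work, as an engineer would, in place of code of your own. Each camera call takes 0.05 s, during which the arm holds its last target. There are 200 camera calls.

TASK

Pick the long plain square bar out of the crowded tray, leaving the other pieces in it. Lay the bar flat in the open mouth of the stamping jig's guide, lengthwise, still short of the end stop, then slide it along the guide under the low bridge until its end is fully home against the stop, and let go of it. Do not push the pliers or the hammer away from where they lie (30 mm at most).

Things in the scene. Friction and masses are not known exactly. Their poses are not given: they have to be found in the camera images.
- bar: The target: the only long plain square bar, bright silver-grey metal, 120 mm long, 16 x 16 mm in section, about 0.24 kg, ends cut square. Lies flat in the tray. Origin at its very centre (8 mm above what it lies on); x along its length. Either end may lead and any long face may be up.
- tray: Shallow open wooden sorting tray, fixed: 210 (x) x 300 (y) x 32 mm high outside, walls and floor 5 mm. Origin at the centre of its underside. Holds the bar and six other silver-grey pieces; the middle of the bar always has at least 25 mm free on either side.
- jig: Stamping jig, fixed. Dark steel base plate 260 x 100 x 12 mm, from x = -140 to +120 mm in its frame; origin at table level on the guide's centre line; x runs along the guide from open mouth to end stop. Guide floor at z = 12 mm. With the bar fully home its centre is at x = +20, y = 0, z = 20 mm and its rear end at x = -40 mm.
- jig_mouth (a point): Middle of the open mouth, on the guide floor (jig x = -75 mm; axes as the jig). Two grey rails 6 mm high and 8 mm thick border the guide: 28 mm apart from jig x = -130 to -20 mm (the mouth), tapering to 19 mm apart at x = +15 mm, then 19 mm apart up to the stop.
- jig_bridge (a point): Point on the guide floor under the middle of the grey bridge (jig x = +42.5 mm). The bridge is 75 mm wide and crosses the guide from jig x = +25 to +60 mm; its underside is 21 mm, its top 33 mm above the guide floor; a round steel knob 24 mm across on it reaches 47 mm above the guide floor.
- jig_stop (a point): Foot of the end stop's face, on the guide floor and centre line (jig x = +80 mm). The stop is a grey block 44 mm wide, 18 mm high above the guide floor.
- ball_rod: In the tray, not wanted: thin round rod (10 mm) with a 22 mm ball at each end, 126 mm long overall. Origin at the middle of its underside, x along it.
- tag_plate: In the tray, not wanted: flat plate with rounded ends, 114 x 34 x 8 mm. Origin at the middle of its underside, x along it.
- short_bar: In the tray, not wanted: short square bar of the same section as the target, 40 x 16 x 16 mm. Origin at the middle of its underside.
- spacer: In the tray, not wanted: ring 28 mm across with a 16 mm hole, 9 mm high. Origin at the centre of its underside.
- medallion: In the tray, not wanted: stepped disc 30 mm across, 8 mm high. Origin at the centre of its underside.
- bead_cap: In the tray, not wanted: flower-shaped cap 32 mm across, 13 mm high. Origin at the centre of its underside.
- pliers: Loose pliers with red handles lying on the table near its far edge, about 160 mm long, 70 mm wide, 16 mm high. Not to be disturbed. Origin near the joint, underside.
- hammer: Loose hammer with a wooden handle lying on the table near its far edge, 220 mm long. Not to be disturbed. Origin at the centre of its underside.

How it is judged (in metres and radians):
On the way, in this order (a step that is already met when the one before it is completed fails the run):
1. the bar has been lifted by the gripper so that its centre is at least 60 mm above the table (height (world z) of bar above 0.06 m and contact force between the fingers and bar above 0.5 N), for 0.1 s.
2. the bar lies flat on the guide floor for 0.2 s, within 10 mm of the centre line and 7 degrees of lengthwise, its leading end at least 30 mm and at most 110 mm short of the stop (x of bar in the frame of jig between -0.09 and -0.01 m and y of bar in the frame of jig between -0.01 and 0.01 m and z of bar in the frame of jig below 0.023 m and angle between the x axis of bar and the x axis of jig, either way round below 0.12 rad), for 0.2 s.
At the end, for the whole second after the job is handed in: The bar lies flat on the guide floor, under the bridge, its leading end within 3 mm of the stop, centred within 5 mm and lengthwise within about 7 degrees, at rest and released by the robot (x of bar in the frame of jig between 0.017 and 0.024 m and y of bar in the frame of jig between -0.005 and 0.005 m and z of bar in the frame of jig below 0.023 m and angle between the x axis of bar and the x axis of jig, either way round below 0.12 rad and linear speed of bar below 0.01 m/s and contact force between each of the arm, the fingers and bar below 0.1 N); the robot touches nothing.
It fails at once if another piece is lifted to more than 50 mm above the table or comes out of the tray (more than 170 mm from the tray's centre) (height (world z) of any of ball_rod, tag_plate, short_bar, spacer, medallion, bead_cap above 0.05 m or horizontal distance between any of ball_rod, tag_plate, short_bar, spacer, medallion, bead_cap and tray above 0.17 m).
It fails at once if the pliers or the hammer are moved by more than 30 mm (distance of any of pliers, hammer from where it was at the start of the episode above 0.03 m).
It also fails if it takes over 51 s, if anything falls off the work surface, if the arm or the gripper's body presses on something with over 40 N, if the wrist force passes 120 N, or if a joint passes its speed limit or range.

## Working session

There is one attempt and no reset: what is moved stays moved. The work goes in short steps, Python scripts to look and compute and a tool call to move; the robot and the scene stay as the last step left them, time stands still between calls to the robot, and variables do not carry over. Pictures are saved under pics/ and viewed, at most 13 in all, crops included, and the job is handed in when it is done.

Besides the shell and the picture viewer there is one more tool, called after "Request:" by a JSON object that holds its "op" and its "data", one argument or row to a line. play_rows: Moves the arm, as the interface text tells. Its arguments: {"type":"object","properties":{"rot":{"type":"array","items":{"type":"array","items":{"type":"number"}}},"slide":{"type":"array","items":{"type":"array","items":{"type":"number"}}},"fingers":{"type":"array","items":{"type":"number"}}},"required":["rot","slide","fingers"]}

```bash
mkdir -p pics; ls
python3 - <<'E'
from plant import arm
import cv2
for n in ("scene","side","wrist"):
    c=arm.camera(n); cv2.imwrite(f"pics/{n}0.png",c["img"][:,:,::-1]); print(n,c["fx"],c["fy"],c["cx"],c["cy"],c["rvec"],c["tvec"])
s=arm.get_state(); print(s["time"],s["tcp_pos"],s["orientation"],s["grip_width"])
E
```

```text
pics
scene 532.0060045687238 532.0060045687238 273.6256441264083 200.61788869435458 [ 2.15745389  1.05505713 -0.40884946] [-379.46396727 -341.07672865 1620.6868179 ]
side 410.8409355046118 410.8409355046118 284.3576406260359 203.4798712453256 [ 2.23018632 -0.26677929  0.14633385] [-587.94765908  108.33787887  663.18833449]
wrist 325.19226210127806 325.19226210127806 287.85367967074575 204.76032057556384 [-2.32482298 -1.80123577 -0.21735016] [-623.83446567  -28.57325872  391.33777023]
0.15 [156.66632359 604.47734815 229.77892982] [[-9.67972923e-01  2.51053653e-01 -6.95890222e-04]
 [ 2.51054455e-01  9.67971729e-01 -1.54682354e-03]
 [ 2.85266362e-04 -1.67198964e-03 -9.99998562e-01]] 1.0006479080714468
```

View pics/scene0.png

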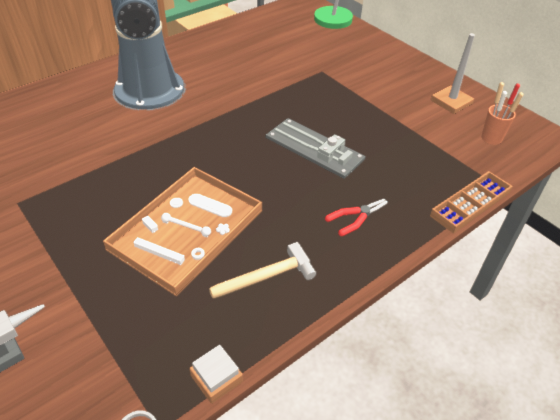

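View pics/wrist0.png

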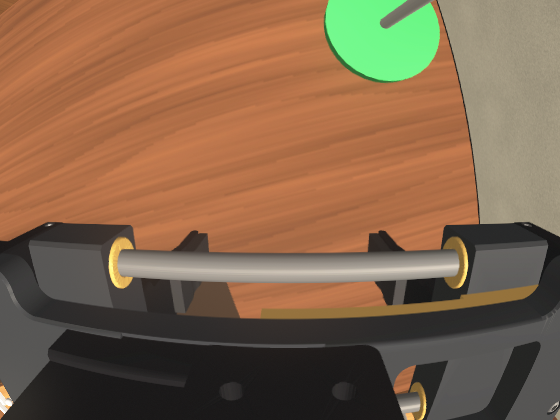

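The scene view shows the bar at about (158,251) in the tray, parallel to the tray's near-left short wall. The jig is at (315,147) with its bridge and stop to the lower right, the pliers at (357,214) and the hammer at (265,273). The wrist view shows only bare table and the green disc.

```bash
cat > h.py <<'E'
import numpy as np, cv2
def cam(c):
    R=cv2.Rodrigues(np.array(c["rvec"],float))[0]; t=np.array(c["tvec"],float).ravel(); return R,t
def ray(c,uv,z,fish=False):
    R,t=cam(c); x=(uv[0]-c["cx"])/c["fx"]; y=(uv[1]-c["cy"])/c["fy"]
    if fish:
        r=np.hypot(x,y); k=np.sin(r)/r if r>1e-9 else 1; d=np.array([x*k,y*k,np.cos(r)])
    else: d=np.array([x,y,1.])
    d=R.T@d; o=-R.T@t
    return o+d*(z-o[2])/d[2]
def proj(c,p):
    R,t=cam(c); q=R@np.array(p,float)+t; return c["fx"]*q[0]/q[2]+c["cx"], c["fy"]*q[1]/q[2]+c["cy"]
E
python3 - <<'E'
from plant import arm
from h import *
c=arm.camera("scene"); im=c["img"][:,:,::-1].copy()
a=cv2.resize(im[170:300,95:275],None,fx=4.4,fy=4.4,interpolation=cv2.INTER_CUBIC)
b=cv2.resize(im[110:182,255:375],None,fx=6.6,fy=6.6,interpolation=cv2.INTER_CUBIC)
cv2.imwrite("pics/jig1.png",b)
hsv=cv2.cvtColor(im,cv2.COLOR_BGR2HSV)
m=((hsv[...,1]<60)&(hsv[...,2]>140)).astype(np.uint8); m[:170]=0;m[300:]=0;m[:,:95]=0;m[:,265:]=0
n,l,st,ce=cv2.connectedComponentsWithStats(m)
for i in range(1,n):
    if st[i,4]>30:
        r=cv2.minAreaRect(np.argwhere(l==i)[:,::-1].astype(np.float32)); print(st[i],ce[i].round(1),np.round(r[1],1),ray(c,ce[i],17).round(1))
        if r[1][0]>35 or r[1][1]>35: print(cv2.boxPoints(r).round(1).tolist(),[ray(c,p,20)[:2].round(1).tolist() for p in cv2.boxPoints(r)])
E
```

```text
[188 194  44  23 551] [210.  204.9] [45.3 13.1] [ 538.7 -134.    17. ]
[[186.39999389648438, 202.8000030517578], [191.10000610351562, 190.60000610351562], [233.39999389648438, 206.8000030517578], [228.6999969482422, 219.10000610351562]] [[502.0, -176.0], [473.5, -145.1], [579.8, -95.5], [605.1, -126.7]]
[170 198  13  10 108] [176.  202.3] [ 9. 12.] [ 483.  -193.2   17. ]
[161 213  50  24 308] [185.6 224.1] [51.2  9.8] [ 556.2 -211.9   17. ]
[[159.8000030517578, 220.5], [163.0, 211.3000030517578], [211.3000030517578, 228.1999969482422], [208.10000610351562, 237.39999389648438]] [[513.6, -254.1], [492.6, -233.5], [604.3, -173.7], [622.9, -194.7]]
[142 216  16  17 157] [149.7 223.8] [18.4  8.5] [ 505.9 -276.1   17. ]
[216 223  14  12 112] [222.6 228.4] [11.3 12. ] [ 618.1 -152.6   17. ]
[134 237  51  28 525] [158.9 250.5] [53.5 10.2] [ 587.1 -298.7   17. ]
[[131.89999389648438, 245.1999969482422], [135.6999969482422, 235.6999969482422], [185.39999389648438, 255.60000610351562], [181.60000610351562, 265.0]] [[540.7, -338.7], [521.3, -319.2], [636.2, -261.6], [653.2, -281.5]]
[191 248  14  12 113] [197.5 253.2] [11. 13.] [ 644.3 -236.3   17. ]
[212 269  53  23 306] [239.7 280.3] [ 7. 56.] [ 758.3 -205.9   17. ]
[[210.60000610351562, 285.79998779296875], [263.70001220703125, 268.1000061035156], [265.8999938964844, 274.70001220703125], [212.8000030517578, 292.3999938964844]] [[735.1, -262.5], [765.4, -148.5], [781.9, -155.4], [751.4, -268.0]]
```

View pics/jig1.png

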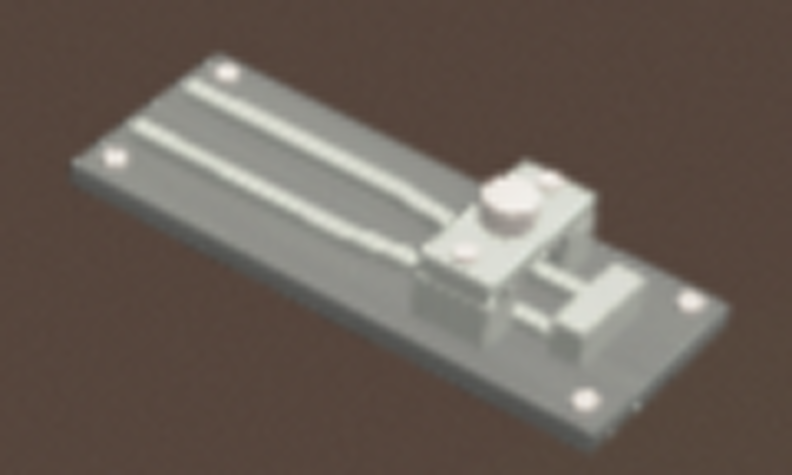

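View pics/side0.png

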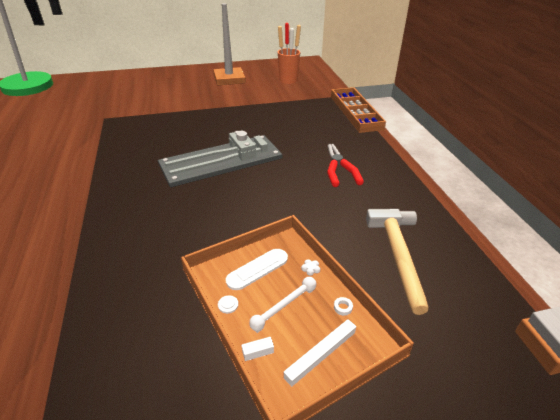

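The jig crop shows the plate corners at about (218,52), (75,165), (593,437) and (728,308). The bridge is at (510,230) and the stop at (600,300). The side view confirms the layout: the bar at (322,350) has clear space around its middle, and the jig is at (220,158).

Run:
```python
from plant import arm
from h import *
c=arm.camera("scene")
P=[ray(c,(255+(u+.5)/6.6-.5,110+(v+.5)/6.6-.5),12)[:2] for u,v in [(218,52),(75,165),(593,437),(728,308)]]
P=np.array(P); print(P.round(1).tolist())
d=(P[3]-P[0]+P[2]-P[1]); print("jig yaw",np.degrees(np.arctan2(d[1],d[0])),np.linalg.norm(d)/2,np.linalg.norm(P[0]-P[1]))
u=d/np.linalg.norm(d); o=P.mean(0)+10*u; print("origin",o,u)
s=arm.camera("side"); im=s["img"]; hsv=cv2.cvtColor(im,cv2.COLOR_RGB2HSV)
m=((hsv[...,1]<60)&(hsv[...,2]>140)).astype(np.uint8); m[:310]=0; m[390:]=0; m[:,:275]=0; m[:,370:]=0
n,l,st,ce=cv2.connectedComponentsWithStats(m); i=1+np.argmax(st[1:,4])
r=cv2.minAreaRect(np.argwhere(l==i)[:,::-1].astype(np.float32)); B=cv2.boxPoints(r)
print(st[i],r,[ray(s,p,21)[:2].round(1).tolist() for p in B], ray(s,ce[i],19))
# jig screws from side, bright blobs
print("jig corners in side:",[np.round(proj(s,[*p,12]),1).tolist() for p in P])
print("wrist cam rel", )
w=arm.camera("wrist");R,t=cam(w);st=arm.get_state();T=np.array(st["orientation"]);
print(T.T@(-R.T@t-np.array(st["tcp_pos"])), (T.T@R.T).round(2).tolist())
```

```text
[[378.4, 235.0], [403.0, 138.1], [654.0, 194.6], [631.5, 290.2]]
jig yaw 12.495443487233592 258.13580043552435 99.93268735133499
origin [526.50386886 216.63934714] [0.97631322 0.21636197]
[ 284  320   72   66 1364] ((319.0473327636719, 351.47003173828125), (16.4906063079834, 87.75979614257812), 49.497154235839844) [[521.1, -318.9], [632.3, -258.5], [639.3, -281.2], [529.9, -337.6]] [ 576.92210226 -300.842074     19.        ]
jig corners in side: [[158.9, 159.7], [171.8, 183.2], [284.2, 154.6], [265.8, 135.4]]
wrist cam rel
[  66.84390874   -0.24027448 -155.8552924 ] [[0.0, -0.97, -0.24], [1.0, 0.0, 0.0], [0.0, -0.24, 0.97]]
```

```bash
cat >> h.py <<'E'
def steps(W):
    "W: list of (x,y,z,yaw) ; prints rot z and slide (cm) for tool-down moves"
    for a,b in zip(W,W[1:]):
        t=np.radians(a[3]); T=np.array([[np.cos(t),np.sin(t),0],[np.sin(t),-np.cos(t),0],[0,0,-1]])
        print(b,"rotz",round(-(b[3]-a[3]),1),"slide",(T.T@(np.array(b[:3])-np.array(a[:3]))/10).round(2).tolist())
def pose(s):
    T=np.array(s["orientation"]); return [*np.round(s["tcp_pos"],1),round(float(np.degrees(np.arctan2(T[1,0],T[0,0]))),2)]
E
python3 - <<'E'
from h import *
steps([(156.9,605,230.5,165.5),(290,450,230.5,131),(400,280,230.5,96.5),(470,90,230.5,62),(520,-110,230.5,28),(537,-310,230.5,28)])
E
```

```text
(290, 450, 230.5, 131) rotz 34.5 slide [-16.77, -11.67, 0.0]
(400, 280, 230.5, 96.5) rotz 34.5 slide [-20.05, -2.85, 0.0]
(470, 90, 230.5, 62) rotz 34.5 slide [-19.67, 4.8, 0.0]
(520, -110, 230.5, 28) rotz 34 slide [-15.31, 13.8, 0.0]
(537, -310, 230.5, 28) rotz 0 slide [-7.89, 18.46, 0.0]
```

Request:
{"op": "play_rows", "data": {
  "rot": [
    [0,0,34.5],
    [0,0,34.5],
    [0,0,34.5],
    [0,0,34.5],
    [0,0,34.5]
  ],
  "slide": [
    [-16.8,-11.7,0],
    [-16.8,-11.7,0],
    [-16.8,-11.7,0],
    [-16.8,-11.7,0],
    [-16.8,-11.7,0]
  ],
  "fingers": [0.2,0.2,0.2,0.2,0.2]
}}

```text
time: 0.77
tcp_pos: [291.1, 447.8, 230.7]
orientation: [[-0.651, 0.759, 0.0], [0.759, 0.651, -0.0], [-0.0, 0.0, -1.0]]
force: [0.9, 0.4, 0.1]
grip_width: 0.7
grasp_force: 0.0
```

Request:
{"op": "play_rows", "data": {
  "rot": [
    [0,0,34.5],
    [0,0,34.5],
    [0,0,34.5],
    [0,0,34.5],
    [0,0,34.5]
  ],
  "slide": [
    [-20,-2.8,0],
    [-20,-2.8,0],
    [-20,-2.8,0],
    [-20,-2.8,0],
    [-20,-2.8,0]
  ],
  "fingers": [0.2,0.2,0.2,0.2,0.2]
}}

```text
time: 1.18
tcp_pos: [401.3, 277.9, 230.8]
orientation: [[-0.106, 0.994, 0.001], [0.994, 0.106, -0.0], [-0.0, 0.001, -1.0]]
force: [0.2, 1.2, 0.2]
grip_width: 0.417
grasp_force: 0.0
```

Request:
{"op": "play_rows", "data": {
  "rot": [
    [0,0,34.5],
    [0,0,34.5],
    [0,0,34.5],
    [0,0,34.5],
    [0,0,34.5]
  ],
  "slide": [
    [-19.7,4.8,0],
    [-19.7,4.8,0],
    [-19.7,4.8,0],
    [-19.7,4.8,0],
    [-19.7,4.8,0]
  ],
  "fingers": [0.2,0.2,0.2,0.2,0.2]
}}

```text
time: 1.6
tcp_pos: [470.8, 87.3, 230.8]
orientation: [[0.476, 0.879, 0.001], [0.879, -0.476, -0.0], [0.0, 0.001, -1.0]]
force: [0.3, 0.4, -1.2]
grip_width: 0.4
grasp_force: 0.0
```

Run:
```python
from plant import arm
from h import *
import pickle
c=arm.camera("wrist"); pickle.dump(c,open("w1.pkl","wb")); cv2.imwrite("pics/w1.png",c["img"][:,:,::-1])
s=arm.get_state(); print(pose(s))
R,t=cam(c)
```

```text
[np.float64(474.5), np.float64(81.9), np.float64(231.1), 61.2]
```

View pics/w1.png

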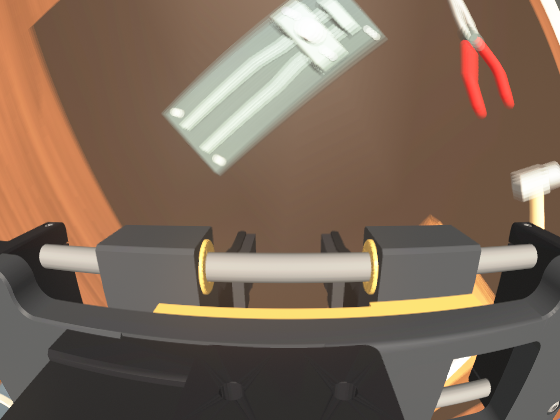

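Request:
{"op": "play_rows", "data": {
  "rot": [
    [0,0,34],
    [0,0,34],
    [0,0,34],
    [0,0,34],
    [0,0,34]
  ],
  "slide": [
    [-15.3,13.8,0],
    [-15.3,13.8,0],
    [-15.3,13.8,0],
    [-15.3,13.8,0],
    [-15.3,13.8,0]
  ],
  "fingers": [0.2,0.2,0.2,0.2,0.2]
}}

```text
time: 2.07
tcp_pos: [520.2, -112.2, 230.8]
orientation: [[0.886, 0.464, 0.001], [0.464, -0.886, -0.0], [0.001, 0.001, -1.0]]
force: [0.7, 0.2, -0.5]
grip_width: 0.396
grasp_force: 0.0
```

Request:
{"op": "play_rows", "data": {
  "rot": [
    [0,0,0],
    [0,0,0],
    [0,0,0],
    [0,0,0],
    [0,0,0]
  ],
  "slide": [
    [-7.9,18.5,0],
    [-7.9,18.5,0],
    [-7.9,18.5,0],
    [-7.9,18.5,0],
    [-7.9,18.5,0]
  ],
  "fingers": [0.2,0.2,0.2,0.2,0.2]
}}

```text
time: 2.48
tcp_pos: [536.9, -313.6, 230.6]
orientation: [[0.884, 0.468, 0.001], [0.468, -0.884, -0.001], [0.0, 0.001, -1.0]]
force: [0.3, -0.3, 0.1]
grip_width: 0.399
grasp_force: 0.0
```

Run:
```python
from plant import arm
from h import *
import pickle
c=arm.camera("wrist"); pickle.dump(c,open("w2.pkl","wb")); cv2.imwrite("pics/w2.png",c["img"][:,:,::-1])
s=arm.get_state(); print(pose(s),s["time"])
```

```text
[np.float64(538.0), np.float64(-321.0), np.float64(230.9), 27.71] 2.5333
```

View pics/w2.png

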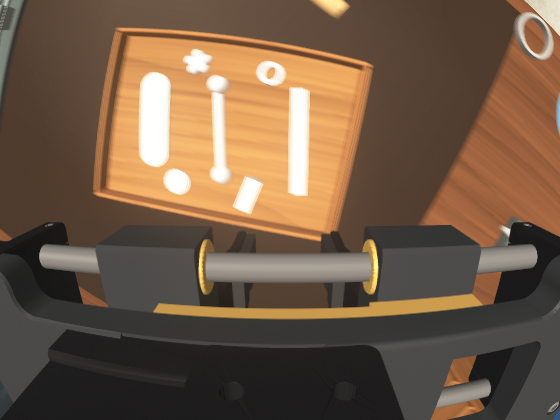

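The blurred jig (w1) has its mouth at about (195,140). In w2 the bar is upright at (298,141), with free space either side of its middle.

```bash
cat >> h.py <<'E'
def bar(c,z,lo=(0,0),hi=(560,420),sat=60,val=170):
    hsv=cv2.cvtColor(c["img"],cv2.COLOR_RGB2HSV); m=((hsv[...,1]<sat)&(hsv[...,2]>val)).astype(np.uint8)
    k=np.zeros_like(m); k[lo[1]:hi[1],lo[0]:hi[0]]=1; m*=k
    n,l,st,ce=cv2.connectedComponentsWithStats(m); i=1+np.argmax(st[1:,4]); print(st[i])
    q=np.array([ray(c,p,z,True)[:2] for p in np.argwhere(l==i)[:,::-1]],np.float32)
    r=cv2.minAreaRect(q); B=cv2.boxPoints(r); print("rect",r)
    e=max((B[1]-B[0],B[2]-B[1]),key=np.linalg.norm); print("yaw",np.degrees(np.arctan2(e[1],e[0]))%180); return r
E
python3 - <<'E'
from plant import arm
from h import *
for _ in range(2): c=arm.camera("wrist")
bar(c,21,(270,75),(330,210)); s=arm.get_state(); print(pose(s),s["time"])
E
```

```text
[ 283   86   16  106 1617]
rect ((582.368896484375, -296.69842529296875), (119.33423614501953, 16.698400497436523), 27.64153480529785)
yaw 27.641521
[np.float64(536.8), np.float64(-313.3), np.float64(230.2), 27.76] 2.6333
```

Run:
```python
from h import *
steps([(536.8,-313.3,230.4,27.76),(582.4,-296.7,60,27.64),(582.4,-296.7,20.5,27.64)])
```

```text
(582.4, -296.7, 60, 27.64) rotz 0.1 slide [4.81, 0.65, 17.04]
(582.4, -296.7, 20.5, 27.64) rotz -0.0 slide [0.0, 0.0, 3.95]
```

Request:
{"op": "play_rows", "data": {
  "rot": [
    [0,0,0.1],
    [0,0,0.1],
    [0,0,0.1],
    [0,0,0.1],
    [0,0,0.1]
  ],
  "slide": [
    [4.8,0.65,8],
    [4.8,0.65,12],
    [4.8,0.65,15],
    [4.8,0.65,17],
    [4.8,0.65,17]
  ],
  "fingers": [0.2,0.2,0.2,0.2,0.2]
}}

```text
time: 3.05
tcp_pos: [579.0, -288.7, 54.3]
orientation: [[0.883, 0.47, -0.01], [0.47, -0.883, 0.008], [-0.005, -0.011, -1.0]]
force: [-0.1, 0.3, -0.1]
grip_width: 0.4
grasp_force: 0.0
```

Request:
{"op": "play_rows", "data": {
  "rot": [
    [0,0,0],
    [0,0,0],
    [0,0,0],
    [0,0,0],
    [0,0,0]
  ],
  "slide": [
    [0,0,0],
    [0,0,0],
    [0,0,0.5],
    [0,0,1],
    [0,0,1]
  ],
  "fingers": [0.2,0.2,0.2,0.2,0.2]
}}

```text
time: 3.47
tcp_pos: [582.7, -294.4, 52.1]
orientation: [[0.884, 0.467, 0.002], [0.467, -0.884, -0.001], [0.001, 0.002, -1.0]]
force: [-0.7, 0.0, -0.5]
grip_width: 0.401
grasp_force: 0.0
```

Run:
```python
from plant import arm
from h import *
c=arm.camera("side"); im=c["img"][220:420,220:420,::-1]; cv2.imwrite("pics/s2.png",cv2.resize(im,None,fx=3,fy=3)); 
s=arm.get_state(); print(pose(s),s["time"],s["force"])
```

```text
[np.float64(582.5), np.float64(-294.3), np.float64(52.0), 27.84] 3.5167 [-0.91773348  0.04613363 -1.00511435]
```

View pics/s2.png

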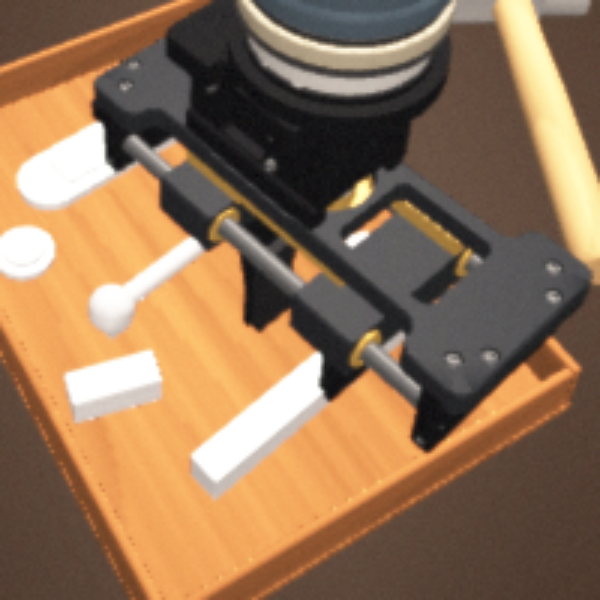

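The fingers straddle the bar's middle and stay clear of its neighbours.

Request:
{"op": "play_rows", "data": {
  "rot": [
    [0,0,0.2],
    [0,0,0.2],
    [0,0,0.2],
    [0,0,0.2],
    [0,0,0.2]
  ],
  "slide": [
    [-0.1,0.2,0.3],
    [-0.1,0.2,1.2],
    [-0.1,0.2,2.2],
    [-0.1,0.2,3.1],
    [-0.1,0.2,3.1]
  ],
  "fingers": [0.2,0.2,0.2,0.2,0.2]
}}

```text
time: 3.93
tcp_pos: [580.5, -294.9, 16.6]
orientation: [[0.886, 0.464, -0.004], [0.464, -0.886, 0.003], [-0.002, -0.005, -1.0]]
force: [-0.3, -0.3, -0.9]
grip_width: 0.401
grasp_force: 0.0
```

Request:
{"op": "play_rows", "data": {
  "rot": [
    [0,0,0],
    [0,0,0],
    [0,0,0],
    [0,0,0],
    [0,0,0]
  ],
  "slide": [
    [0,0,0],
    [0,0,0],
    [0,0,0],
    [0,0,0],
    [0,0,0]
  ],
  "fingers": [0.2,0.2,1,1,1]
}}

```text
time: 4.35
tcp_pos: [582.5, -296.2, 20.0]
orientation: [[0.886, 0.464, 0.001], [0.464, -0.886, -0.0], [0.0, 0.001, -1.0]]
force: [0.3, 0.1, 0.3]
grip_width: 0.256
grasp_force: 0.0
```

Request:
{"op": "play_rows", "data": {
  "rot": [
    [0,0,0],
    [0,0,0],
    [0,0,0],
    [0,0,0],
    [0,0,0]
  ],
  "slide": [
    [0,0,0],
    [0,0,0],
    [0,0,0],
    [0,0,0],
    [0,0,0]
  ],
  "fingers": [1,1,1,1,1]
}}

```text
time: 4.77
tcp_pos: [582.8, -296.5, 20.0]
orientation: [[0.886, 0.464, 0.001], [0.464, -0.886, -0.001], [0.001, 0.001, -1.0]]
force: [1.3, -0.7, 2.0]
grip_width: 0.176
grasp_force: 30.0
```

Run:
```python
from h import *
steps([(582.8,-296.5,20,27.6),(582.8,-296.5,140,27.6),(540,-175,160,24),(500,-55,180,20),(460,65,200,16),(410,191,200,12.5)])
```

```text
(582.8, -296.5, 140, 27.6) rotz -0.0 slide [0.0, 0.0, -12.0]
(540, -175, 160, 24) rotz 3.6 slide [1.84, -12.75, -2.0]
(500, -55, 180, 20) rotz 4 slide [1.23, -12.59, -2.0]
(460, 65, 200, 16) rotz 4 slide [0.35, -12.64, -2.0]
(410, 191, 200, 12.5) rotz 3.5 slide [-1.33, -13.49, 0.0]
```

Request:
{"op": "play_rows", "data": {
  "rot": [
    [0,0,0],
    [0,0,0],
    [0,0,0],
    [0,0,0],
    [0,0,0]
  ],
  "slide": [
    [0,0,-1],
    [0,0,-2.5],
    [0,0,-4.5],
    [0,0,-6.5],
    [0,0,-8]
  ],
  "fingers": [1,1,1,1,1]
}}

```text
time: 5.18
tcp_pos: [581.7, -295.4, 100.8]
orientation: [[0.886, 0.464, -0.001], [0.464, -0.886, 0.001], [-0.0, -0.001, -1.0]]
force: [-0.2, -0.3, -2.7]
grip_width: 0.177
grasp_force: 30.0
```

Request:
{"op": "play_rows", "data": {
  "rot": [
    [0,0,0],
    [0,0,0],
    [0,0,0],
    [0,0,0],
    [0,0,0]
  ],
  "slide": [
    [0,0,-1],
    [0,0,-2],
    [0,0,-3],
    [0,0,-3.5],
    [0,0,-4]
  ],
  "fingers": [1,1,1,1,1]
}}

```text
time: 5.6
tcp_pos: [582.0, -295.8, 139.8]
orientation: [[0.886, 0.464, -0.001], [0.464, -0.886, 0.0], [-0.0, -0.001, -1.0]]
force: [-0.3, 0.6, -2.7]
grip_width: 0.178
grasp_force: 30.0
```

Request:
{"op": "play_rows", "data": {
  "rot": [
    [0,0,0.7],
    [0,0,1.5],
    [0,0,2.2],
    [0,0,3],
    [0,0,3.6]
  ],
  "slide": [
    [0.4,-2.5,-0.4],
    [0.7,-5,-0.8],
    [1.1,-7.6,-1.2],
    [1.5,-10.2,-1.6],
    [1.8,-12.7,-2]
  ],
  "fingers": [1,1,1,1,1]
}}

```text
time: 6.02
tcp_pos: [538.2, -173.8, 159.2]
orientation: [[0.914, 0.407, -0.001], [0.407, -0.914, 0.001], [-0.001, -0.002, -1.0]]
force: [-0.2, 0.4, -2.5]
grip_width: 0.181
grasp_force: 30.0
```

Request:
{"op": "play_rows", "data": {
  "rot": [
    [0,0,0.8],
    [0,0,1.6],
    [0,0,2.4],
    [0,0,3.2],
    [0,0,4]
  ],
  "slide": [
    [0.2,-2.5,-0.4],
    [0.5,-5,-0.8],
    [0.7,-7.5,-1.2],
    [1,-10,-1.6],
    [1.2,-12.6,-2]
  ],
  "fingers": [1,1,1,1,1]
}}

```text
time: 6.43
tcp_pos: [498.2, -54.2, 179.5]
orientation: [[0.94, 0.342, -0.001], [0.342, -0.94, 0.0], [-0.001, -0.001, -1.0]]
force: [0.2, 0.2, -2.2]
grip_width: 0.178
grasp_force: 30.0
```

Request:
{"op": "play_rows", "data": {
  "rot": [
    [0,0,0.8],
    [0,0,1.6],
    [0,0,2.4],
    [0,0,3.2],
    [0,0,4]
  ],
  "slide": [
    [0.1,-2.5,-0.4],
    [0.1,-5,-0.8],
    [0.2,-7.5,-1.2],
    [0.3,-10,-1.6],
    [0.35,-12.6,-2]
  ],
  "fingers": [1,1,1,1,1]
}}

```text
time: 6.85
tcp_pos: [458.3, 65.3, 199.6]
orientation: [[0.961, 0.276, -0.001], [0.276, -0.961, 0.0], [-0.001, -0.0, -1.0]]
force: [1.3, 0.0, -2.7]
grip_width: 0.174
grasp_force: 30.0
```

Request:
{"op": "play_rows", "data": {
  "rot": [
    [0,0,1],
    [0,0,2],
    [0,0,3],
    [0,0,3.5],
    [0,0,3.5]
  ],
  "slide": [
    [-0.3,-3,0],
    [-0.7,-6.5,0],
    [-1,-10,0],
    [-1.2,-12.5,0],
    [-1.3,-13.5,0]
  ],
  "fingers": [1,1,1,1,1]
}}

```text
time: 7.27
tcp_pos: [406.8, 192.8, 199.3]
orientation: [[0.975, 0.22, -0.002], [0.22, -0.975, 0.001], [-0.002, -0.001, -1.0]]
force: [-0.5, -0.0, -2.5]
grip_width: 0.177
grasp_force: 30.0
```

Request:
{"op": "play_rows", "data": {
  "rot": [
    [0,0,0],
    [0,0,0],
    [0,0,0],
    [0,0,0],
    [0,0,0]
  ],
  "slide": [
    [0,0,0],
    [0,0,0],
    [0,0,0],
    [0,0,0],
    [0,0,0]
  ],
  "fingers": [1,1,1,1,1]
}}

```text
time: 7.68
tcp_pos: [409.8, 189.4, 199.5]
orientation: [[0.976, 0.216, 0.0], [0.216, -0.976, -0.0], [0.0, 0.0, -1.0]]
force: [0.9, 0.3, -1.9]
grip_width: 0.183
grasp_force: 30.0
```

Run:
```python
from plant import arm
from h import *
import pickle
c=arm.camera("wrist"); pickle.dump(c,open("w3.pkl","wb")); cv2.imwrite("pics/w3.png",c["img"][:,:,::-1])
s=arm.get_state(); print(pose(s),s["time"])
```

```text
[np.float64(409.7), np.float64(189.5), np.float64(199.5), 12.45] 7.7333
```

View pics/w3.png

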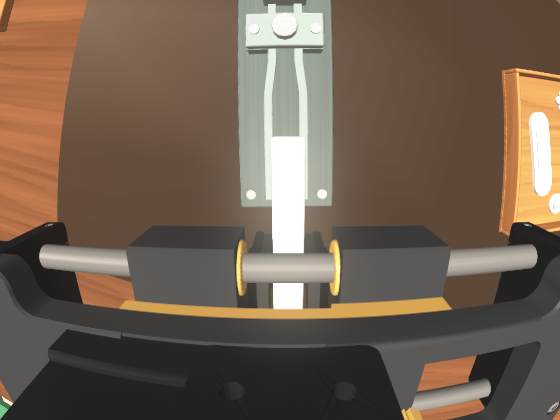

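The wrist view shows the gripped bar (288,200) in line with the guide. The plate's front corners are at (241,206) and (332,206), its front screws at (251,195) and (322,195), and the bridge's front edge at row 48.

Run:
```python
from h import *
import pickle
c=pickle.load(open("w3.pkl","rb")); im=c["img"].astype(int)
g=im[...,1]-im[...,0]  # plate is greenish, mat brownish
m=(g>-3)&(im[...,1]>70)
L=[];Rr=[]
for v in range(60,200,4):
    u=np.where(m[v,200:380])[0]+200
    L.append(ray(c,(u[0]-.5,v),12,True)[:2]); Rr.append(ray(c,(u[-1]+.5,v),12,True)[:2])
fs=[]
for E in (L,Rr):
    f=cv2.fitLine(np.array(E,np.float32),cv2.DIST_HUBER,0,.01,.01).ravel(); fs.append(f); print(f, np.degrees(np.arctan2(f[1],f[0])))
d=fs[0][:2]*np.sign(fs[0][0])+fs[1][:2]*np.sign(fs[1][0]); d/=np.linalg.norm(d); n=np.array([-d[1],d[0]])
print("yaw",np.degrees(np.arctan2(d[1],d[0])),"offsets",[float(f[2:]@n) for f in fs])
F=[]
for u in list(range(246,268,3))+list(range(308,328,3)):
    v=np.where(m[150:225,u])[0]+150; F.append(ray(c,(u,v[-1]+.5),12,True)[:2]@d)
print("front",np.median(F),np.ptp(F))
x0=np.median(F)+140; y0=np.mean([f[2:]@n for f in fs]); print("origin",x0*d+y0*n)
# bridge front edge check z=45 at rows ~48
R=[ray(c,(u,48),45,True)[:2]@d-x0 for u in (255,300)]; print("bridge front jig x ~25?",R)
# bar front end
print("bar lead, rel TCP:",[ (ray(c,(u,136.5),199.5-8+9-0,True)-np.array([409.7,189.5,0]))[:2].round(1) for u in (273,304)])
```

```text
[9.7399867e-01 2.2655372e-01 4.5869534e+02 2.5430583e+02] 13.094259
[9.7426993e-01 2.2538425e-01 4.8009247e+02 1.5730417e+02] 13.025474
yaw 13.059867 offsets [144.0771484375, 44.74938201904297]
front 418.86540511312944 0.7067821375292738
origin [523.07560009 218.25749623]
bridge front jig x ~25? [np.float64(23.260537516709746), np.float64(22.400579178409544)]
bar lead, rel TCP: [array([56.1, 20. ]), array([59.3,  5.6])]
```

Run:
```python
from h import *
steps([(409.7,189.5,199.5,12.45),(465.5,204.5,70,12.9),(465.5,204.5,32,12.9)])
```

```text
(465.5, 204.5, 70, 12.9) rotz -0.5 slide [5.77, -0.26, 12.95]
(465.5, 204.5, 32, 12.9) rotz -0.0 slide [0.0, 0.0, 3.8]
```

Request:
{"op": "play_rows", "data": {
  "rot": [
    [0,0,-0.4],
    [0,0,-0.4],
    [0,0,-0.4],
    [0,0,-0.4],
    [0,0,-0.4]
  ],
  "slide": [
    [1.2,-0.1,2],
    [2.8,-0.1,5],
    [4.4,-0.2,8],
    [5.8,-0.2,11],
    [5.8,-0.2,13]
  ],
  "fingers": [1,1,1,1,1]
}}

```text
time: 8.15
tcp_pos: [469.3, 204.8, 67.4]
orientation: [[0.975, 0.223, 0.004], [0.223, -0.975, 0.001], [0.004, 0.0, -1.0]]
force: [0.6, 1.2, -2.0]
grip_width: 0.181
grasp_force: 30.0
```

Request:
{"op": "play_rows", "data": {
  "rot": [
    [0,0,0],
    [0,0,0],
    [0,0,0],
    [0,0,0],
    [0,0,0]
  ],
  "slide": [
    [0,0,0],
    [0,0,0],
    [0,0,0],
    [0,0,0],
    [0,0,0]
  ],
  "fingers": [1,1,1,1,1]
}}

```text
time: 8.57
tcp_pos: [466.0, 205.1, 71.2]
orientation: [[0.975, 0.224, 0.003], [0.224, -0.975, 0.001], [0.003, 0.0, -1.0]]
force: [0.2, -0.6, -2.6]
grip_width: 0.176
grasp_force: 30.0
```

Request:
{"op": "play_rows", "data": {
  "rot": [
    [0,0,0],
    [0,0,0],
    [0,0,0],
    [0,0,0],
    [0,0,0]
  ],
  "slide": [
    [0,0,1],
    [0,0,2],
    [0,0,3],
    [0,0,3.7],
    [0,0,4]
  ],
  "fingers": [1,1,1,1,1]
}}

```text
time: 8.98
tcp_pos: [464.2, 204.8, 27.8]
orientation: [[0.975, 0.224, -0.003], [0.224, -0.975, -0.001], [-0.003, -0.0, -1.0]]
force: [-0.4, 0.9, -2.5]
grip_width: 0.179
grasp_force: 30.0
```

Request:
{"op": "play_rows", "data": {
  "rot": [
    [0,0,0],
    [0,0,0],
    [0,0,0],
    [0,0,0],
    [0,0,0]
  ],
  "slide": [
    [0,0,0],
    [0,0,0.1],
    [0,0,0.2],
    [0,0,0.3],
    [0,0,0.3]
  ],
  "fingers": [1,1,1,1,1]
}}

```text
time: 9.4
tcp_pos: [465.6, 205.1, 27.0]
orientation: [[0.975, 0.224, 0.001], [0.224, -0.975, 0.0], [0.001, 0.0, -1.0]]
force: [-0.9, -0.5, -0.7]
grip_width: 0.179
grasp_force: 30.0
```

Run:
```python
from plant import arm
from h import *
c=arm.camera("side"); im=c["img"][110:200,140:300,::-1]; cv2.imwrite("pics/s3.png",cv2.resize(im,None,fx=5,fy=5,interpolation=cv2.INTER_CUBIC))
s=arm.get_state(); print(pose(s),s["time"],s["force"],s["torque"])
```

```text
[np.float64(465.5), np.float64(205.1), np.float64(27.0), 12.96] 9.45 [-0.46465415 -0.23565217 -0.10055173] [-0.12266438  0.24033872  0.02779936]
```

View pics/s3.png

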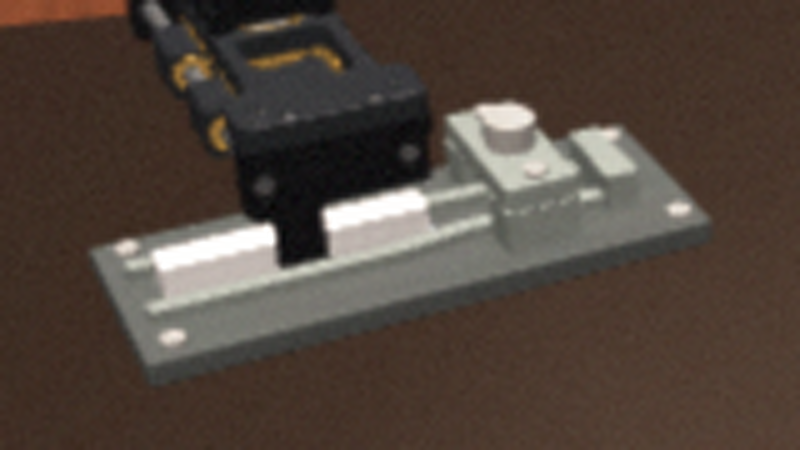

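The bar lies in the mouth between the rails, around (290,245) in the crop, and the wrist load has dropped to about zero. Next I release it and measure it.

Request:
{"op": "play_rows", "data": {
  "rot": [
    [0,0,0],
    [0,0,0],
    [0,0,0],
    [0,0,0],
    [0,0,0]
  ],
  "slide": [
    [0,0,0],
    [0,0,0],
    [0,0,0],
    [0,0,0],
    [0,0,0]
  ],
  "fingers": [0.2,0.2,0.2,0.2,0.2]
}}

```text
time: 9.87
tcp_pos: [465.4, 205.0, 26.6]
orientation: [[0.975, 0.224, 0.0], [0.224, -0.975, 0.0], [0.0, 0.0, -1.0]]
force: [-0.0, 0.4, 0.6]
grip_width: 0.389
grasp_force: 0.0
```

Request:
{"op": "play_rows", "data": {
  "rot": [
    [0,0,0],
    [0,0,0],
    [0,0,0],
    [0,0,0],
    [0,0,0]
  ],
  "slide": [
    [0,0,-1],
    [0,0,-3],
    [-2,0,-6],
    [-4,0,-10],
    [-5,0,-13]
  ],
  "fingers": [0.2,0.2,0.2,0.2,0.2]
}}

```text
time: 10.28
tcp_pos: [413.7, 193.3, 158.0]
orientation: [[0.975, 0.224, -0.004], [0.224, -0.975, -0.001], [-0.004, -0.0, -1.0]]
force: [0.6, 0.5, 0.5]
grip_width: 0.398
grasp_force: 0.0
```

Request:
{"op": "play_rows", "data": {
  "rot": [
    [0,0,0],
    [0,0,0],
    [0,0,0],
    [0,0,0],
    [0,0,0]
  ],
  "slide": [
    [0,0,0],
    [0,0,0],
    [0,0,0],
    [0,0,0],
    [0,0,0]
  ],
  "fingers": [0.2,0.2,0.2,0.2,0.2]
}}

```text
time: 10.7
tcp_pos: [416.3, 193.7, 155.4]
orientation: [[0.975, 0.224, -0.002], [0.224, -0.975, -0.0], [-0.002, -0.0, -1.0]]
force: [0.8, -0.3, 0.7]
grip_width: 0.399
grasp_force: 0.0
```

Run:
```python
from plant import arm
from h import *
import pickle
c=arm.camera("wrist"); pickle.dump(c,open("w4.pkl","wb")); cv2.imwrite("pics/w4.png",c["img"][:,:,::-1])
s=arm.get_state(); print(pose(s),s["time"])
```

```text
[np.float64(416.3), np.float64(193.7), np.float64(155.4), 12.95] 10.75
```

View pics/w4.png

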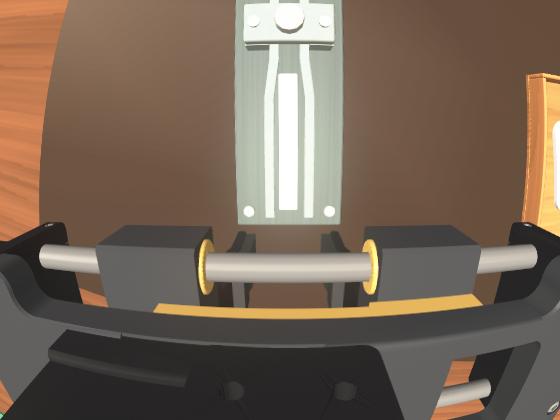

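The released bar lies at (288,141), centred between the rails and pointing at the gap under the bridge.

Run:
```python
from h import *
import pickle
c=pickle.load(open("w4.pkl","rb")); im=c["img"].astype(int)
r=bar(c,28,(276,66),(301,216),sat=60,val=215)
m=(im[...,1]-im[...,0]>-3)&(im[...,1]>70)
L=[];Rr=[]
for v in range(60,216,4):
    u=np.where(m[v,200:380])[0]+200
    L.append(ray(c,(u[0]-.5,v),12,True)[:2]); Rr.append(ray(c,(u[-1]+.5,v),12,True)[:2])
fs=[cv2.fitLine(np.array(E,np.float32),cv2.DIST_HUBER,0,.01,.01).ravel() for E in (L,Rr)]
d=sum(f[:2]*np.sign(f[0]) for f in fs); d/=np.linalg.norm(d); n=np.array([-d[1],d[0]])
F=[ray(c,(u,np.where(m[150:235,u])[0][-1]+150.5),12,True)[:2]@d for u in list(range(244,268,3))+list(range(310,335,3))]
y=[float(f[2:]@n) for f in fs]; x0=np.median(F)+140
print("yaw",np.degrees(np.arctan2(d[1],d[0])),y,"origin",x0*d+np.mean(y)*n)
b=np.array(r[0]); print("bar in jig",b@d-x0,b@n-np.mean(y))
g=b-40*d; print("grasp xy",g, "home grasp",b+(20-(b@d-x0))*d-40*d)
```

```text
[ 278   73   20  137 2641]
rect ((464.426513671875, 205.51437377929688), (120.61576080322266, 16.447107315063477), 13.203367233276367)
yaw 13.203373
yaw 13.099343 [143.62161254882812, 44.47528076171875] origin [522.94945039 218.24893019]
bar in jig -59.8862353395192 0.8604633121631196
grasp xy [425.46736908 196.44876862] home grasp [503.27485106 214.55419578]
```

Run:
```python
from h import *
steps([(416.3,193.7,155.4,12.95),(425.5,196.3,60,13.1)])
```

```text
(425.5, 196.3, 60, 13.1) rotz -0.2 slide [0.95, -0.05, 9.54]
```

Request:
{"op": "play_rows", "data": {
  "rot": [
    [0,0,-0.2],
    [0,0,-0.2],
    [0,0,-0.2],
    [0,0,-0.2],
    [0,0,-0.2]
  ],
  "slide": [
    [0.9,0,3],
    [0.95,0,6],
    [0.95,0,8],
    [0.95,0,9.5],
    [0.95,0,9.5]
  ],
  "fingers": [0.2,0.2,0.2,0.2,0.2]
}}

```text
time: 11.17
tcp_pos: [423.6, 195.3, 58.0]
orientation: [[0.974, 0.227, -0.008], [0.227, -0.974, -0.002], [-0.008, -0.0, -1.0]]
force: [0.6, -1.9, 0.3]
grip_width: 0.401
grasp_force: 0.0
```

Request:
{"op": "play_rows", "data": {
  "rot": [
    [0,0,0],
    [0,0,0],
    [0,0,0],
    [0,0,0],
    [0,0,0]
  ],
  "slide": [
    [0,0,0],
    [0,0,0],
    [0,0,0.5],
    [0,0,1],
    [0,0,1]
  ],
  "fingers": [0.2,0.2,0.2,0.2,0.2]
}}

```text
time: 11.58
tcp_pos: [425.8, 195.9, 51.5]
orientation: [[0.974, 0.228, 0.0], [0.228, -0.974, 0.0], [0.0, 0.0, -1.0]]
force: [-0.4, -0.6, 0.2]
grip_width: 0.401
grasp_force: 0.0
```

Request:
{"op": "play_rows", "data": {
  "rot": [
    [0,0,0],
    [0,0,0],
    [0,0,0],
    [0,0,0],
    [0,0,0]
  ],
  "slide": [
    [0,0,0],
    [0,0,0],
    [0,0,0],
    [0,0,0],
    [0,0,0]
  ],
  "fingers": [0.2,0.2,0.2,0.2,0.2]
}}

```text
time: 12.0
tcp_pos: [425.9, 196.0, 51.7]
orientation: [[0.974, 0.228, 0.0], [0.228, -0.974, 0.0], [0.0, 0.0, -1.0]]
force: [0.5, 0.0, 0.4]
grip_width: 0.398
grasp_force: 0.0
```

Request:
{"op": "play_rows", "data": {
  "rot": [
    [0,0,0],
    [0,0,0],
    [0,0,0],
    [0,0,0],
    [0,0,0]
  ],
  "slide": [
    [0,-0.05,0.8],
    [0,-0.05,1.5],
    [0,-0.05,2],
    [0,-0.05,2.3],
    [0,-0.05,2.4]
  ],
  "fingers": [0.2,0.2,0.2,0.2,0.2]
}}

```text
time: 12.42
tcp_pos: [425.1, 196.3, 26.6]
orientation: [[0.974, 0.228, -0.002], [0.228, -0.974, -0.0], [-0.002, -0.0, -1.0]]
force: [-0.7, -0.2, 0.2]
grip_width: 0.399
grasp_force: 0.0
```

Request:
{"op": "play_rows", "data": {
  "rot": [
    [0,0,0],
    [0,0,0],
    [0,0,0],
    [0,0,0],
    [0,0,0]
  ],
  "slide": [
    [0,0,0],
    [0,0,0],
    [0,0,0],
    [0,0,0],
    [0,0,0]
  ],
  "fingers": [1,1,1,1,1]
}}

```text
time: 12.83
tcp_pos: [425.8, 196.4, 27.7]
orientation: [[0.974, 0.228, 0.0], [0.228, -0.974, 0.0], [0.0, 0.0, -1.0]]
force: [-0.7, 0.4, -0.3]
grip_width: 0.18
grasp_force: 30.0
```

Request:
{"op": "play_rows", "data": {
  "rot": [
    [0,0,0],
    [0,0,0],
    [0,0,0],
    [0,0,0],
    [0,0,0]
  ],
  "slide": [
    [0,0,0],
    [0,0,0],
    [0,0,0],
    [0,0,0],
    [0,0,0]
  ],
  "fingers": [1,1,1,1,1]
}}

```text
time: 13.25
tcp_pos: [425.8, 196.4, 27.7]
orientation: [[0.974, 0.228, 0.0], [0.228, -0.974, 0.0], [0.0, 0.0, -1.0]]
force: [0.5, 1.0, 2.6]
grip_width: 0.184
grasp_force: 30.0
```

Gripped. Next I slide it along the guide in stages, with a slight lateral correction.

Request:
{"op": "play_rows", "data": {
  "rot": [
    [0,0,0],
    [0,0,0],
    [0,0,0],
    [0,0,0],
    [0,0,0]
  ],
  "slide": [
    [0.5,0,0],
    [1.2,0.03,0],
    [2,0.05,0],
    [2.7,0.08,0],
    [3,0.08,0]
  ],
  "fingers": [1,1,1,1,1]
}}

```text
time: 13.67
tcp_pos: [452.9, 202.2, 27.7]
orientation: [[0.974, 0.228, -0.005], [0.228, -0.974, -0.001], [-0.005, -0.0, -1.0]]
force: [-3.7, -1.6, 7.6]
grip_width: 0.182
grasp_force: 30.0
```

Request:
{"op": "play_rows", "data": {
  "rot": [
    [0,0,0],
    [0,0,0],
    [0,0,0],
    [0,0,0],
    [0,0,0]
  ],
  "slide": [
    [0.4,0,0],
    [0.9,0,0],
    [1.4,0,0],
    [1.8,0,0],
    [2,0,0]
  ],
  "fingers": [1,1,1,1,1]
}}

```text
time: 14.08
tcp_pos: [471.2, 206.5, 27.7]
orientation: [[0.974, 0.228, -0.007], [0.228, -0.974, -0.001], [-0.007, -0.0, -1.0]]
force: [-5.2, -2.3, 10.1]
grip_width: 0.178
grasp_force: 30.0
```

Request:
{"op": "play_rows", "data": {
  "rot": [
    [0,0,0],
    [0,0,0],
    [0,0,0],
    [0,0,0],
    [0,0,0]
  ],
  "slide": [
    [0.4,0,0],
    [0.9,0,0],
    [1.4,0,0],
    [1.8,0,0],
    [2,0,0]
  ],
  "fingers": [1,1,1,1,1]
}}

```text
time: 14.5
tcp_pos: [490.9, 211.1, 27.7]
orientation: [[0.974, 0.228, -0.007], [0.228, -0.974, -0.001], [-0.007, -0.0, -1.0]]
force: [-5.9, -1.9, 8.7]
grip_width: 0.179
grasp_force: 30.0
```

Request:
{"op": "play_rows", "data": {
  "rot": [
    [0,0,0],
    [0,0,0],
    [0,0,0],
    [0,0,0],
    [0,0,0]
  ],
  "slide": [
    [0.2,0,0],
    [0.4,0,0],
    [0.6,0,0],
    [0.7,0,0],
    [0.7,0,0]
  ],
  "fingers": [1,1,1,1,1]
}}

```text
time: 14.92
tcp_pos: [497.1, 212.6, 27.7]
orientation: [[0.974, 0.228, -0.008], [0.228, -0.974, -0.001], [-0.008, -0.0, -1.0]]
force: [-4.9, -1.0, 7.3]
grip_width: 0.179
grasp_force: 30.0
```

Request:
{"op": "play_rows", "data": {
  "rot": [
    [0,0,0],
    [0,0,0],
    [0,0,0],
    [0,0,0],
    [0,0,0]
  ],
  "slide": [
    [0.1,0,0],
    [0.2,0,0],
    [0.3,0,0],
    [0.3,0,0],
    [0.3,0,0]
  ],
  "fingers": [1,1,1,1,1]
}}

```text
time: 15.33
tcp_pos: [499.7, 213.3, 27.7]
orientation: [[0.974, 0.228, -0.008], [0.228, -0.974, -0.002], [-0.008, -0.0, -1.0]]
force: [-5.5, -1.9, 9.7]
grip_width: 0.18
grasp_force: 30.0
```

Request:
{"op": "play_rows", "data": {
  "rot": [
    [0,0,0],
    [0,0,0],
    [0,0,0],
    [0,0,0],
    [0,0,0]
  ],
  "slide": [
    [0.1,0,0],
    [0.2,0,0],
    [0.3,0,0],
    [0.3,0,0],
    [0.3,0,0]
  ],
  "fingers": [1,1,1,1,1]
}}

```text
time: 15.75
tcp_pos: [502.8, 214.0, 27.7]
orientation: [[0.974, 0.228, -0.008], [0.228, -0.974, -0.002], [-0.008, -0.0, -1.0]]
force: [-5.1, -1.4, 9.1]
grip_width: 0.177
grasp_force: 30.0
```

Request:
{"op": "play_rows", "data": {
  "rot": [
    [0,0,0],
    [0,0,0],
    [0,0,0],
    [0,0,0],
    [0,0,0]
  ],
  "slide": [
    [0.1,0,0],
    [0.15,0,0],
    [0.2,0,0],
    [0.2,0,0],
    [0.2,0,0]
  ],
  "fingers": [1,1,1,1,1]
}}

```text
time: 16.17
tcp_pos: [503.9, 214.3, 27.7]
orientation: [[0.974, 0.228, -0.01], [0.228, -0.974, -0.002], [-0.01, -0.0, -1.0]]
force: [-6.5, -1.0, 9.9]
grip_width: 0.18
grasp_force: 30.0
```

Request:
{"op": "play_rows", "data": {
  "rot": [
    [0,0,0],
    [0,0,0],
    [0,0,0],
    [0,0,0],
    [0,0,0]
  ],
  "slide": [
    [0.1,0,0],
    [0.15,0,0],
    [0.2,0,0],
    [0.2,0,0],
    [0.2,0,0]
  ],
  "fingers": [1,1,1,1,1]
}}

```text
time: 16.58
tcp_pos: [503.9, 214.3, 27.7]
orientation: [[0.973, 0.228, -0.014], [0.228, -0.974, -0.003], [-0.014, -0.0, -1.0]]
force: [-8.9, -3.3, 12.2]
grip_width: 0.177
grasp_force: 30.0
```

Request:
{"op": "play_rows", "data": {
  "rot": [
    [0,0,0],
    [0,0,0],
    [0,0,0],
    [0,0,0],
    [0,0,0]
  ],
  "slide": [
    [0.1,0,0],
    [0.15,0,0],
    [0.2,0,0],
    [0.2,0,0],
    [0.2,0,0]
  ],
  "fingers": [1,1,1,1,1]
}}

```text
time: 17.0
tcp_pos: [504.0, 214.3, 27.7]
orientation: [[0.973, 0.229, -0.018], [0.229, -0.974, -0.004], [-0.018, -0.0, -1.0]]
force: [-12.3, -4.0, 16.0]
grip_width: 0.177
grasp_force: 30.0
```

The advance has stopped at the predicted home position while the force keeps rising. I relieve the push, release and lift.

Request:
{"op": "play_rows", "data": {
  "rot": [
    [0,0,0],
    [0,0,0],
    [0,0,0],
    [0,0,0],
    [0,0,0]
  ],
  "slide": [
    [-0.1,0,0],
    [-0.2,0,-0.05],
    [-0.2,0,-0.05],
    [-0.2,0,-0.05],
    [-0.2,0,-0.05]
  ],
  "fingers": [1,1,0.2,0.2,0.2]
}}

```text
time: 17.42
tcp_pos: [511.4, 215.6, 28.0]
orientation: [[0.974, 0.228, 0.001], [0.228, -0.974, 0.0], [0.001, 0.0, -1.0]]
force: [-0.6, 0.6, -0.6]
grip_width: 0.323
grasp_force: 0.0
```

Request:
{"op": "play_rows", "data": {
  "rot": [
    [0,0,0],
    [0,0,0],
    [0,0,0],
    [0,0,0],
    [0,0,0]
  ],
  "slide": [
    [0,0,0],
    [0,0,0],
    [0,0,-1],
    [0,0,-2],
    [0,0,-3]
  ],
  "fingers": [0.2,0.2,0.2,0.2,0.2]
}}

```text
time: 17.83
tcp_pos: [510.8, 215.5, 59.1]
orientation: [[0.974, 0.228, 0.0], [0.228, -0.974, 0.0], [0.0, 0.0, -1.0]]
force: [0.1, 0.3, 0.0]
grip_width: 0.402
grasp_force: 0.0
```

Request:
{"op": "play_rows", "data": {
  "rot": [
    [0,0,0],
    [0,0,0],
    [0,0,0],
    [0,0,0],
    [0,0,0]
  ],
  "slide": [
    [-1,0,-3],
    [-3,0,-6],
    [-5,0,-9],
    [-7,0,-12],
    [-7,0,-13]
  ],
  "fingers": [0.2,0.2,0.2,0.2,0.2]
}}

```text
time: 18.25
tcp_pos: [439.4, 199.2, 192.3]
orientation: [[0.974, 0.228, 0.002], [0.228, -0.974, 0.0], [0.002, -0.0, -1.0]]
force: [-0.4, 0.2, -0.3]
grip_width: 0.397
grasp_force: 0.0
```

Request:
{"op": "play_rows", "data": {
  "rot": [
    [0,0,0],
    [0,0,0],
    [0,0,0],
    [0,0,0],
    [0,0,0]
  ],
  "slide": [
    [0,0,0],
    [0,0,0],
    [0,0,0],
    [0,0,0],
    [0,0,0]
  ],
  "fingers": [0.2,0.2,0.2,0.2,0.2]
}}

```text
time: 18.67
tcp_pos: [442.2, 199.4, 186.9]
orientation: [[0.974, 0.227, -0.002], [0.227, -0.974, -0.0], [-0.002, -0.0, -1.0]]
force: [-0.1, 0.8, -0.3]
grip_width: 0.397
grasp_force: 0.0
```

Run:
```python
from plant import arm
from h import *
import pickle
c=arm.camera("wrist"); d=arm.camera("scene"); im=d["img"][110:182,255:375,::-1]
s=arm.get_state(); print(pose(s),s["time"],s["force"])
a=cv2.resize(im,(560,336),interpolation=cv2.INTER_CUBIC)[:, :]
cv2.imwrite("pics/f.png",np.vstack([c["img"][:260,:,::-1],a]))
pickle.dump(c,open("w5.pkl","wb"))
r=bar(c,28,(276,20),(303,230),sat=60,val=215)
B=cv2.boxPoints(r); D=np.array([.974,.2266]); O=np.array([522.95,218.25])
print("extent in jig x",sorted((B-O)@D),"y",sorted((B-O)@np.array([-.2266,.974])))
```

```text
[np.float64(442.2), np.float64(199.4), np.float64(187.0), 13.15] 18.7667 [-0.54905427  0.34332242 -0.4861035 ]
[ 276   20   27   57 1425]
rect ((579.246826171875, 230.95870971679688), (57.534339904785156, 25.11751937866211), 13.27405834197998)
yaw 13.274069
extent in jig x [np.float64(28.906678820800735), np.float64(28.984379547119097), np.float64(86.44142507934566), np.float64(86.51912580566402)] y [np.float64(-13.02641175048827), np.float64(-12.848427729492178), np.float64(12.09127263671876), np.float64(12.269256657714852)]
```

View pics/f.png

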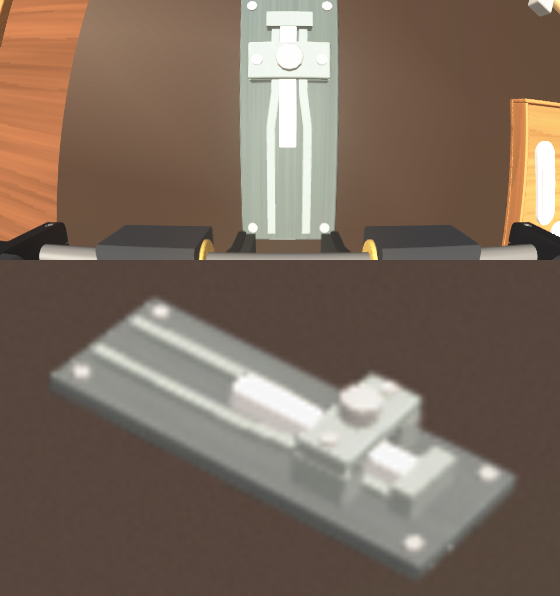

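The bar passes under the bridge and appears to touch the stop: its leading end is at row 25 and its rear end at (288,147). Next I check the rear end's jig x.

Run:
```python
from h import *
import pickle
c=pickle.load(open("w5.pkl","rb")); im=c["img"].astype(int); g=im.min(2)
col=g[120:170,284:293].mean(1); v=120.5+np.argmin(np.diff(col)); 
m=(im[...,1]-im[...,0]>-3)&(im[...,1]>70)
D=np.array([.974,.2266]); N=np.array([-.2266,.974])
F=np.median([ray(c,(u,np.where(m[150:250,u])[0][-1]+150.5),12,True)[:2]@D for u in (258,262,310,315)])
print("rear row",v,"rear jig x",ray(c,(288,v),28,True)[:2]@D-F-140,"vs fixed origin",(ray(c,(288,v),28,True)[:2]-[522.95,218.25])@D)
```

```text
rear row 147.5 rear jig x -41.18899167510722 vs fixed origin -40.635432983771786
```

```bash
python3 -c "
from plant import arm
print(arm.sign_off())"
```

```text
the job is handed in; nothing more can be done
None
```

The bar is under the bridge and against the end stop, released, with its rear end measured about 1 mm from the home mark; I handed the job in at about 19 s of the 51 s allowed, and no verdict came back.

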